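Turn the sample turntable to show the square pot

ROBOT

A 6-joint arm with a two-finger parallel gripper is mounted at the origin on the work surface. World frame = base frame: x ahead of the robot, y to its left, z up, the work surface at z = 0. Lengths are in m, angles in rad, forces in N, time in s.
With the tool pointing down it reaches from about 0.425 to 1.125 m from the base axis. Payload 14.9 kg.
Tool frame: the origin (TCP) lies at the very end of the fingers, on their centre line; the grasp point (between the pads) lies 19 mm behind it (robot.hold_point_z is the distance from the TCP to the grasp point, in m); y points along the fingers, x is the direction in which the jaws open and shut, and the axes are right-handed (so a half turn about y gives the same grasp; the last joint's range is limited). The gripper opens to 91 mm and grips with 3 to 60 N. Pads are 32 mm wide; open, the fingers measure 118 mm over their backs; the gripper's body (76 mm by 178 mm) begins 60 mm behind the grasp point.
Start: joints at [1.22, 0.379, 1.734, -0, 1.028, -0.033], TCP at [0.219, 0.665, 0.214] pointing down, gripper open.
Joint ranges: [-2.77, 2.77], [-0.74, 2.19], [0, 2.66], [-1.06, 4.2], [0.31, 2.87], [-3.08, 3.08]. Speed limits (rad/s): [1.89, 1.89, 2.39, 3.14, 3.14, 3.14].

INTERFACE

Orientations are given as a rotation vector (axis times angle).
In Python, from rig import robot, optics, finish_job, models gives the robot as it stands. Calls block until the motion is done:
- robot.move_pose(position, orientation): joint-space move of the TCP to a pose.
- robot.line_to(position, orientation=None, max_speed=0.15, contact_N=None): straight line of the TCP; orientation=None keeps the orientation; max_speed is the mean speed in m/s. With contact_N (N) it stops when the force on the tool has changed by that much, and returns True; else False.
- robot.movej(angles): joint-space move.
- robot.command_gripper(opening, grip_force=None): finger opening in m; grip_force is the grip in N (None keeps the last); returns when the fingers have stopped.
- robot.wait(seconds).
- robot.solve_ik(position, orientation): joint angles nearest the present ones, or None.
- optics.grab_frame(name): name is "scene" or "top"; returns a dict with "pixels" (480x640x3 uint8, blue, green, red), "K" (3x3 intrinsics, pixels), "D" ([k1, k2, p1, p2, k3] as OpenCV has them; the pictures are not rectified), "R" (3x3) and "t" (3): a world point X has camera coordinates R X + t. Camera axes: x right, y down, z forward; pixel columns grow to the right and rows downward; lengths in m; the calibration is good to about 2 mm. A picture is of the moment at which its call begins. There is no depth.
A pose or a line that the arm cannot do raises robot.MotionError and nothing moves.
- finish_job(): hands the job in, once; it reports no verdict.
Trained networks look in the newest picture that a camera, given by its name, has taken for a name from the list of things; names that differ only in an ending like _2 or _b are one class to them, and where a whole thing is asked for, a point or a joint stands for the part that bears it (a point fixed in the world has none). Each returns a list of dicts, best first, with "score" (0 to 1); they miss things now and then, are a little off and sometimes report something else, mostly with a low value. They report only what shows in the picture. A call takes as long as a camera call.
- models.trace(query, camera): "mask" (480x640 bool, what is visible of it) and "bbox" ([left, top, width, height] in pixels, round what is visible of it).
Readings, each from a call of its own:
- robot.current_time(): time.
- robot.current_joint_pos(): joint angles.
- robot.current_joint_vel(): joint speeds.
- robot.current_effort(): joint torques, N m.
- robot.current_tool_pos(): TCP position.
- robot.current_orientation(): TCP orientation.
- robot.current_contact_force(): force on the tool from outside, world axes, zero at the start.
- robot.current_torque(): the same for the moment, N m.
- robot.current_width(): finger opening in m.
Only numpy, scipy, OpenCV 4.12 (cv2) and the standard library are available. Lean on these libraries where they do the work, as an engineer would, in place of code of your own. Each camera call takes 0.05 s, during which the arm holds its last target.

TASK

Take hold of the wooden handle post on the turntable and turn the table by it until the square pot stands at the steel pointer, in line with it. A hidden stop lets the table make only about one turn: if you feel it go hard before the pot is there, turn back and go round the other way. Do not touch or upset the pots on the table, leave the things beside it alone, and finish still gripping the post, holding the table still.

Things in the scene. Friction and masses are not known exactly. Their poses are not given: they have to be found in the camera images.
- base: Fixed steel base under the deck, turned any way round. Origin: on the turning axis, at bench height; z up. A steel pointer tongue 20 mm wide sticks out along the base's own -x, past the deck's edge, turns up 183 mm from the axis, and its 6 mm wide tip, 52 mm above the bench, ends 155 mm from the axis, pointing inward. The square pot belongs there, on the axis-to-pointer line.
- deck: Round black turntable, 290 mm across, 18 mm thick, top 60 mm above the bench. Origin: on the axis at its underside; z up, x towards the handle post. Turns about z with light friction (about 1 N at the post) and stays where left. A hidden stop limits it to 6.6 rad in all; where in that it starts is unknown, but one way round always gets there. At the stop the resistance rises steeply.
- handle (a point): Point on the centreline of the upright wooden handle post, a round dowel 20 mm thick on the deck, 122 mm from the axis. The point is 160 mm above the bench, the post's top 185 mm; a steel collar 26 mm wide covers its lowest 8 mm. Grip it from above across any direction; the dowel is a sleeve that spins freely on its pin, so the fingers may keep one direction all the way round.
- square_pot: White glazed open square pot, 60 x 60 mm and 56 mm high (rim 116 mm above the bench), 0.18 to 0.35 kg, loose on the deck, its centre about 66 mm from the axis. Origin: centre of its underside; z up; yaw arbitrary. The three pots stand about a third of a turn apart, anywhere round relative to the post. Not to be touched.
- round_pot: White glazed round cup-shaped pot, 70 mm across and 56 mm high, loose on the deck about 66 mm from the axis. Origin: centre of its underside. Not to be touched.
- bowl_pot: White glazed round bowl, 82 mm across and 42 mm high, loose on the deck about 66 mm from the axis. Origin: centre of its underside. Not to be touched.
- clay_pot: Terracotta pot, 110 mm across and 100 mm high, on the bench to the left. Origin: centre of its underside. A bystander.
- tape_roll: Cardboard tape core, 100 mm across and 48 mm high, on the bench to the right. Origin: centre of its underside. A bystander.
- carton: Closed cardboard box 130 x 170 x 90 mm on the bench at the far right. Origin: centre of its underside. A bystander.

How it is judged:
On the way:
1. the handle post is gripped (contact force between the fingers and deck above 3 N and distance between the grasp point and handle below 0.045 m), for 0.1 s.
At the end, for the whole second after the job is handed in: Square pot's centre within 12 mm either side of the pointer's line, on the pointer's side; deck still (under 0.05 rad/s); gripper at the post (grasp point within 45 mm of the handle point, over 3 N on it); all pots upright on the deck, 45 to 90 mm from the axis (all of step 1 and y of square_pot in the frame of base between -0.012 and 0.012 m and x of square_pot in the frame of base below -0.045 m and angular speed of deck below 0.05 rad/s and horizontal distance between square_pot and deck between 0.045 and 0.09 m and z of each of square_pot, round_pot, bowl_pot in the frame of deck below 0.025 m and angle between each of square_pot, round_pot, bowl_pot's own z axis and vertical below 0.15 rad and horizontal distance between round_pot and deck between 0.045 and 0.09 m and horizontal distance between bowl_pot and deck between 0.045 and 0.09 m); the arm keeps its last pose, push and grip.
It fails at once if a pot on the turntable is touched by the robot (contact force between any of the fingers, the arm and square_pot above 0.3 N or contact force between any of the fingers, the arm and round_pot above 0.3 N or contact force between any of the fingers, the arm and bowl_pot above 0.3 N).
It fails at once if a pot on the turntable is tipped or thrown out of its place (angle between any of square_pot, round_pot, bowl_pot's own z axis and vertical above 0.3 rad or horizontal distance between any of square_pot, round_pot, bowl_pot and deck above 0.11 m).
It fails at once if a bystander is moved (distance of any of clay_pot, tape_roll, carton from where it was at the start of the episode above 0.03 m).
It also fails if it takes over 72 s, if anything falls off the work surface, if the arm or the gripper's body presses on something with over 40 N, if the wrist force passes 120 N, or if a joint passes its speed limit or range.

## Working session

There is one attempt and no reset: what is moved stays moved. The work goes in short steps, each a Python script; the robot and the scene stay as the last script left them, time stands still between calls to the robot, and variables do not carry over. Pictures are saved under pics/ and viewed, and the job is handed in when it is done.

```bash
mkdir -p pics; ls
python3 - <<'E'
from rig import robot, optics, models
import cv2
for c in ("scene","top"):
    f=optics.grab_frame(c); cv2.imwrite(f"pics/{c}0.png",f["pixels"])
    print(c,f["K"],f["D"],f["R"],f["t"])
    for q in ["base","deck","handle","square_pot","round_pot","bowl_pot"]:
        for r in models.trace(q,c)[:2]:
            m=r["mask"]; import numpy as np
            ys,xs=np.nonzero(m); print(c,q,round(r["score"],2),r["bbox"],xs.mean(),ys.mean())
print(robot.current_time(),robot.current_orientation(),robot.hold_point_z)
E
```

```text
pics
scene [[588.13073518   0.         312.37925367]
 [  0.         588.13073518 247.37671977]
 [  0.           0.           1.        ]] [0.0598657 0.        0.        0.        0.       ] [[ 0.40120695  0.9159789  -0.00395505]
 [ 0.62461064 -0.27673819 -0.73025853]
 [-0.66999592  0.29051443 -0.68315945]] [-0.18739912 -0.25475993  1.91517686]
scene base 0.59 [298.4, 290.8, 24.3, 14.5] 306.9668049792531 296.896265560166
scene base 0.25 [325.4, 223.7, 21.9, 28.8] 335.4265536723164 235.32485875706215
scene deck 0.74 [300.8, 189.3, 107.4, 112.2] 351.6263544891641 264.3159829721362
scene handle 0.82 [299.1, 189.6, 113.0, 114.2] 352.1230104146198 264.3743368048733
scene square_pot 0.65 [364.8, 225.2, 30.9, 36.9] 378.8445322793149 242.8274044795784
scene round_pot 0.65 [323.2, 223.8, 25.5, 25.9] 335.4740157480315 235.06141732283464
scene bowl_pot 0.83 [334.3, 253.5, 31.1, 24.2] 349.60377358490564 264.7619738751814
scene bowl_pot 0.27 [366.8, 223.6, 30.9, 37.5] 378.8949468085106 243.34308510638297
top [[538.01332908   0.         321.65884199]
 [  0.         538.01332908 237.50350718]
 [  0.
[... 172 characters left out ...]
226]
 [ 0.17809019 -0.00730166 -0.98398708]] [-0.03626052  0.54628064  1.3454724 ]
top base 0.49 [334.9, 218.1, 15.4, 9.8] 342.74468085106383 221.41489361702128
top deck 0.61 [225.6, 180.2, 112.0, 111.2] 281.6411862456858 238.56052665217948
top handle 0.82 [225.3, 184.0, 112.9, 109.9] 281.5943347193347 238.70764033264032
top handle 0.24 [236.7, 212.2, 32.3, 35.7] 252.9728183118741 228.78397711015737
top square_pot 0.74 [238.4, 213.1, 33.4, 36.5] 252.80225988700565 229.180790960452
top round_pot 0.72 [277.2, 243.0, 25.9, 26.5] 288.34444444444443 255.57460317460317
top bowl_pot 0.55 [279.0, 198.3, 36.2, 28.7] 296.54843110504777 210.9645293315143
0.7 [-1.34291326 -0.97201484  0.97198223] 0.0188
```

View images.

Run:
```python
import cv2
a=cv2.imread("pics/top0.png");cv2.imwrite("pics/top0c.png",cv2.resize(a[150:320,190:380],None,fx=4,fy=3.5,interpolation=2)[:600])
a=cv2.imread("pics/scene0.png");cv2.imwrite("pics/scene0c.png",cv2.resize(a[170:320,260:450],None,fx=4,fy=4,interpolation=2))
```

```text
(no output)
```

View pics/top0.png

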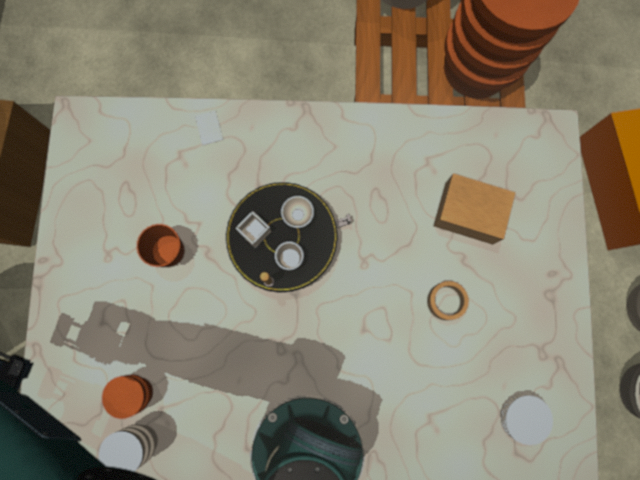

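View pics/top0c.png

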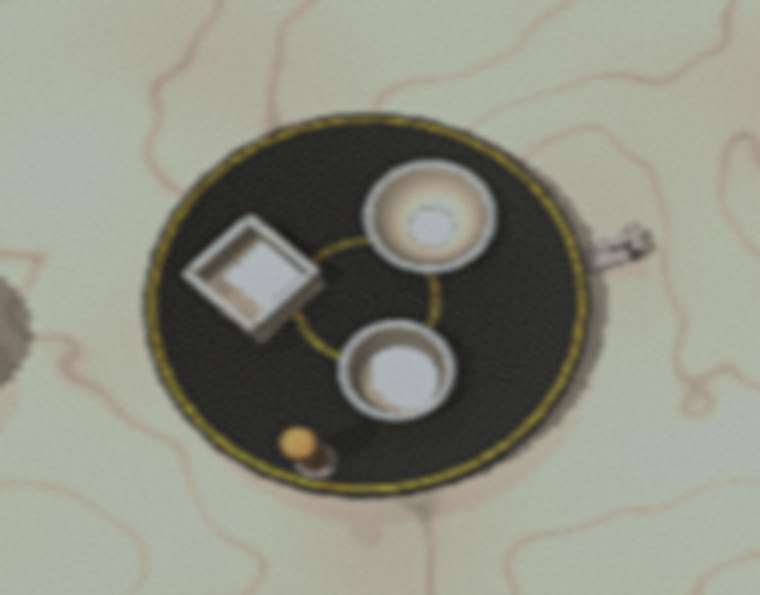

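View pics/scene0c.png

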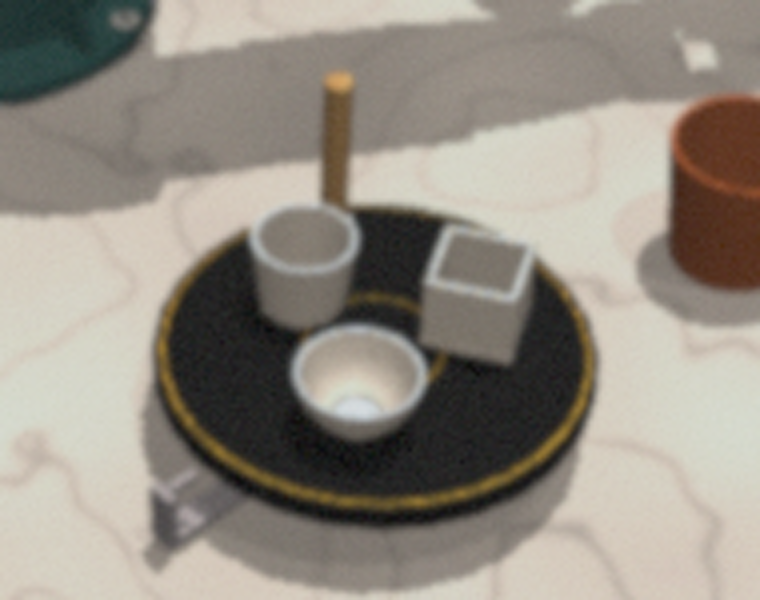

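View pics/scene0.png

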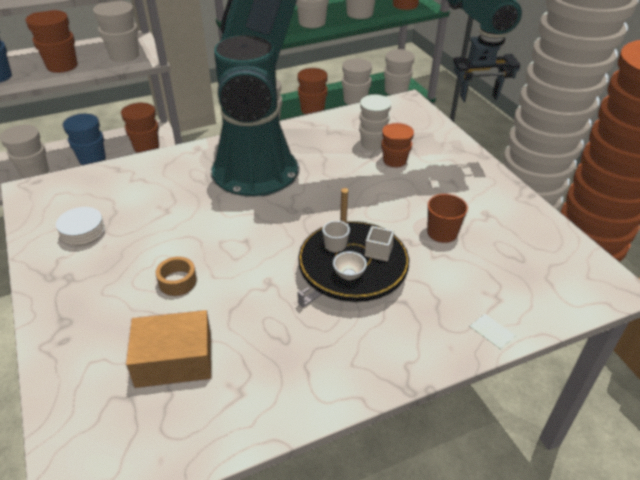

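```bash
cat > h.py <<'E'
import numpy as np, cv2
from scipy.optimize import least_squares
def ray(f,uv,z):
    p=cv2.undistortPoints(np.array(uv,float).reshape(-1,1,2),f["K"],f["D"]).reshape(-1,2)
    d=np.c_[p,np.ones(len(p))]@f["R"]; c=-f["R"].T@f["t"]
    return c+d*((z-c[2])/d[:,2])[:,None]
def circ(P):
    r=least_squares(lambda q:np.hypot(P[:,0]-q[0],P[:,1]-q[1])-q[2],[*P[:,:2].mean(0),.14],loss="soft_l1",f_scale=.002)
    return r.x, np.sqrt(2*r.cost/len(P))
def ring(f):
    """yellow ring pixels"""
    hsv=cv2.cvtColor(f["pixels"],cv2.COLOR_BGR2HSV)
    return hsv
def proj(f,X):
    return cv2.projectPoints(np.array(X,float).reshape(-1,1,3),cv2.Rodrigues(f["R"])[0],f["t"],f["K"],f["D"])[0].reshape(-1,2)
def centroid(m): ys,xs=np.nonzero(m); return xs.mean(),ys.mean()
E
python3 - <<'E'
from rig import robot, optics, models
from h import *
for cam in ("top","scene"):
    f=optics.grab_frame(cam)
    hsv=cv2.cvtColor(f["pixels"],cv2.COLOR_BGR2HSV)
    m=models.trace("deck",cam)[0]["mask"]
    m=cv2.dilate(m.astype(np.uint8),np.ones((5,5)))
    y=(hsv[...,0]>18)&(hsv[...,0]<35)&(hsv[...,1]>110)&(m>0)
    ys,xs=np.nonzero(y); P=ray(f,np.c_[xs,ys],.06)
    c,_=circ(P); d=np.hypot(P[:,0]-c[0],P[:,1]-c[1]); k=(d>.12)&(d<.16)
    print(cam,k.sum(),circ(P[k]))
    for q,z in (("square_pot",.09),("round_pot",.09),("bowl_pot",.085)):
        print(q,ray(f,centroid(models.trace(q,cam)[0]["mask"]),z)[0].round(3))
f=optics.grab_frame("top")
print("post",ray(f,[264.5,276.3],.185), "ptr",ray(f,[[350,218.5],[352,218]],.045))
# square rim corners from crop
cr=np.array([[252,215],[322,270],[262,333],[183,273]])/[4,3.5]+[190,150]
P=ray(f,cr,.116);print("sq corners",P.round(4),P.mean(0))
f=optics.grab_frame("scene")
print("post",ray(f,[260+339/4,170+78/4],.185),"ptr",ray(f,[[302,296],[308.7,289]],.05))
E
```

```text
top 688 (array([0.54729346, 0.0816772 , 0.13785153]), np.float64(0.0015226613667050156))
square_pot [0.557 0.151 0.09 ]
round_pot [0.492 0.059 0.09 ]
bowl_pot [0.607 0.044 0.085]
scene 558 (array([0.55035164, 0.07934348, 0.13720589]), np.float64(0.00225380762506294))
square_pot [0.562 0.146 0.09 ]
round_pot [0.488 0.057 0.09 ]
bowl_pot [0.597 0.045 0.085]
post [[0.42806801 0.10832075 0.185     ]] ptr [[ 0.60035322 -0.09512855  0.045     ]
 [ 0.6018376  -0.10035123  0.045     ]]
sq corners [[0.5962 0.1507 0.116 ]
 [0.5576 0.1055 0.116 ]
 [0.5115 0.1405 0.116 ]
 [0.5531 0.1913 0.116 ]] [0.55459312 0.14698253 0.116     ]
post [[0.43113436 0.10850039 0.185     ]] ptr [[ 0.61594092 -0.09274191  0.05      ]
 [ 0.60117814 -0.06847359  0.05      ]]
```

```bash
cat >> h.py <<'E'
C=np.array([.549,.0805]); R0=.122
def ori(yaw):
    # tool y down, x (jaw direction) at yaw
    x=np.array([np.cos(yaw),np.sin(yaw),0]);y=np.array([0,0,-1.]);z=np.cross(x,y)
    return cv2.Rodrigues(np.c_[x,y,z])[0].ravel()
def pt(a,z=.1412,c=C,r=R0): return np.array([c[0]+r*np.cos(a),c[1]+r*np.sin(a),z])
E
python3 - <<'E'
from rig import robot
from h import *
print(cv2.Rodrigues(np.array(robot.current_orientation()))[0].round(2))
for flip in (0,np.pi):
  for d in (167,190,250,310,370,120,60,10):
    a=np.radians(d); print(flip>0,d,None if (q:=robot.solve_ik(pt(a),ori(a+np.pi/2+flip))) is None else np.round(q,2))
print("fixed")
for y in (0,45,90,135):
  for d in (167,190,250,310,120,60,10):
    a=np.radians(d); print(y,d,None if (q:=robot.solve_ik(pt(a),ori(np.radians(y)))) is None else np.round(q,2))
E
```

```text
[[ 0.31  0.   -0.95]
 [ 0.95  0.    0.31]
 [ 0.   -1.    0.  ]]
False 167 [ 0.19  0.08  2.27 -0.    0.78  1.99]
False 190 [ 0.08  0.07  2.29 -0.    0.78  1.48]
False 250 [-0.11  0.19  2.15 -0.    0.8   0.24]
False 310 [-0.06  0.36  1.92  0.    0.86 -0.76]
False 370 [ 0.12  0.43  1.81 -0.    0.9  -1.63]
False 120 [ 0.32  0.21  2.13 -0.    0.81  2.94]
False 60 [ 0.26  0.38  1.89 -0.    0.87 -2.36]
False 10 [ 0.12  0.43  1.81 -0.    0.9  -1.63]
True 167 [ 0.19  0.08  2.27  0.    0.78 -1.15]
True 190 [ 0.08  0.07  2.29 -0.    0.78 -1.66]
True 250 [-0.11  0.19  2.15 -0.    0.8  -2.91]
True 310 [-0.06  0.36  1.92  0.    0.86  2.39]
True 370 [0.12 0.43 1.81 0.   0.9  1.51]
True 120 [ 0.32  0.21  2.13  0.    0.81 -0.2 ]
True 60 [ 0.26  0.38  1.89 -0.    0.87  0.78]
True 10 [ 0.12  0.43  1.81 -0.    0.9   1.51]
fixed
0 167 [0.19 0.08 2.27 0.   0.78 0.19]
0 190 [0.08 0.07 2.29 0.   0.78 0.08]
0 250 [-0.11  0.19  2.15  0.    0.8  -0.11]
0 310 [-0.06  0.36  1.92  0.    0.86 -0.06]
0 120 [0.32 0.21 2.13 0.   0.81 0.32]
0 60 [0.26 0.38 1.89 0.   0.87 0.26]
0 10 [0.12 0.43 1.81 0.   0.9  0.12]
45 1
[... 241 characters left out ...]
1.89 -0.    0.87 -0.53]
45 10 [ 0.12  0.43  1.81 -0.    0.9  -0.67]
90 167 [ 0.19  0.08  2.27 -0.    0.78 -1.38]
90 190 [ 0.08  0.07  2.29 -0.    0.78 -1.49]
90 250 [-0.11  0.19  2.15 -0.    0.8  -1.68]
90 310 [-0.06  0.36  1.92 -0.    0.86 -1.63]
90 120 [ 0.32  0.21  2.13 -0.    0.81 -1.25]
90 60 [ 0.26  0.38  1.89 -0.    0.87 -1.31]
90 10 [ 0.12  0.43  1.81 -0.    0.9  -1.45]
135 167 [ 0.19  0.08  2.27 -0.    0.78 -2.16]
135 190 [ 0.08  0.07  2.29 -0.    0.78 -2.27]
135 250 [-0.11  0.19  2.15 -0.    0.8  -2.47]
135 310 [-0.06  0.36  1.92 -0.    0.86 -2.41]
135 120 [ 0.32  0.21  2.13 -0.    0.81 -2.04]
135 60 [ 0.26  0.38  1.89 -0.    0.87 -2.1 ]
135 10 [ 0.12  0.43  1.81 -0.    0.9  -2.24]
```

```bash
cat >> h.py <<'E'
def setpose(robot,a,flip=np.pi,z=.1412,c=C,r=R0): return pt(a,z,c,r),ori(a+np.pi/2+flip)
E
python3 - <<'E'
from rig import robot, optics
from h import *
a=np.arctan2(.1084-C[1],.4296-C[0]); print(np.degrees(a))
p,o=setpose(robot,a,z=.26)
robot.move_pose(p,o)
p,o=setpose(robot,a)
print(robot.line_to(p,o,max_speed=.08,contact_N=8))
robot.command_gripper(0.0,15)
robot.wait(.2)
print(robot.current_width(),robot.current_contact_force(),robot.current_tool_pos(),robot.current_time())
for c in ("top","scene"):
    f=optics.grab_frame(c)["pixels"]; cv2.imwrite(f"pics/{c}1.png",f)
    b=f[150:320,190:380] if c=="top" else f[150:320,250:440]
    cv2.imwrite(f"pics/{c}1c.png",cv2.resize(b,None,fx=3.5,fy=3.5,interpolation=2))
E
```

```text
166.84777555633565
False
0.01970581088590488 [ 0.34288281  0.69933746 -0.48682329] [0.43019481 0.1082688  0.14119139] 6.3583
```

View pics/scene1c.png

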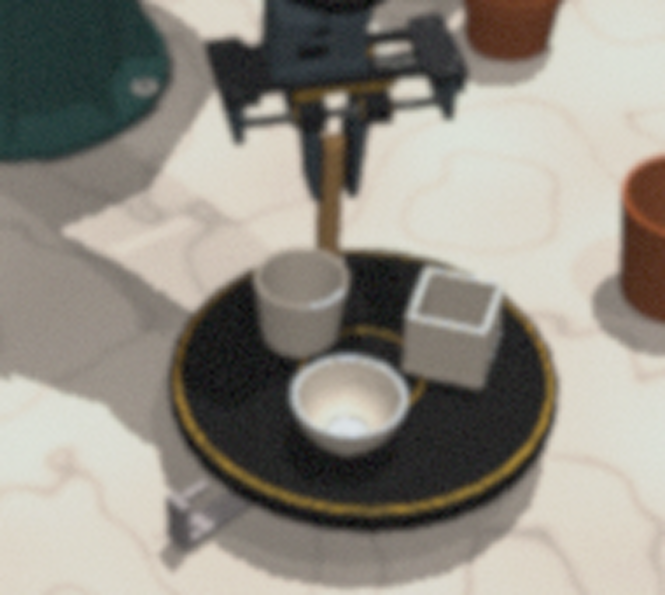

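View pics/top1c.png

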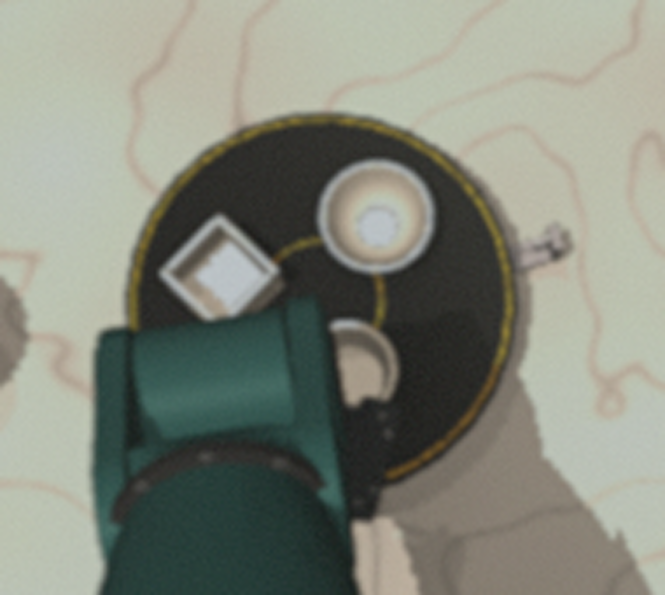

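The scene view shows the fingers closed round the post, around (330,160) in the crop, with the pots clear below. Next I turn clockwise, watching the force.

```bash
cat >> h.py <<'E'
def turn(robot,a0,a1,flip0,flip1=None,step=6,speed=.05,lim=10):
    """arc with force watch; returns angle reached, hit"""
    n=max(1,int(np.ceil(abs(a1-a0)/np.radians(step)))); flip1=flip0 if flip1 is None else flip1
    for i,a in enumerate(np.linspace(a0,a1,n+1)[1:]):
        fl=flip0+(flip1-flip0)*(i+1)/n
        p,o=pt(a),ori(a+np.pi/2+fl)
        st=robot.line_to(p,o,max_speed=speed,contact_N=lim)
        F=np.array(robot.current_contact_force()); rad=F[0]*np.cos(a)+F[1]*np.sin(a); tan=-F[0]*np.sin(a)+F[1]*np.cos(a)
        print(round(np.degrees(a)),"rad %.1f tan %.1f z %.1f w %.4f"%(rad,tan,F[2],robot.current_width()),round(robot.current_time(),1),st)
        if st or abs(tan)>lim or abs(rad)>25:
            T=robot.current_tool_pos(); return np.arctan2(T[1]-C[1],T[0]-C[0]),True
    return a1,False
E
python3 - <<'E'
from rig import robot
from h import *
print(turn(robot,np.radians(166.85),np.radians(90),np.pi))
E
```

```text
161 rad -0.0 tan -0.3 z 0.9 w 0.0197 6.9 False
155 rad -0.1 tan -0.8 z 1.1 w 0.0198 7.3 False
149 rad 0.1 tan -0.7 z 0.2 w 0.0198 7.7 False
143 rad 0.4 tan -0.6 z -0.1 w 0.0198 8.1 False
137 rad -0.6 tan 7.7 z 9.6 w 0.0200 8.3 True
(np.float64(2.4773796686856286), True)
```

Run:
```python
from rig import robot,optics
from h import *
print(robot.current_contact_force(),robot.current_torque())
a,_=turn(robot,2.4774,2.4774+np.radians(5),np.pi,step=3,speed=.03)
robot.wait(.2);print(robot.current_contact_force())
print(turn(robot,a,a-np.radians(9),np.pi,step=1.5,speed=.02,lim=14))
print(robot.current_contact_force(),robot.current_torque())
for c in ("top","scene"):
    f=optics.grab_frame(c)["pixels"]
    b=f[150:320,190:380] if c=="top" else f[150:320,250:440]
    cv2.imwrite(f"pics/{c}2c.png",cv2.resize(b,None,fx=3.5,fy=3.5,interpolation=2))
```

```text
[-4.79924128 -6.10507387  9.64689158] [-1.09919813  0.73831096  0.03924452]
144 rad -0.1 tan 0.3 z 1.3 w 0.0195 8.5 True
[-0.80028945 -0.9888266   5.42654034]
142 rad -1.6 tan 3.0 z 3.9 w 0.0194 8.9 False
140 rad -0.8 tan 10.1 z 11.0 w 0.0195 9.2 True
(np.float64(2.477019188525305), True)
[-5.77676241 -8.31146121 10.96803977] [-1.34617981  0.95017125  0.05355687]
```

View pics/scene2c.png

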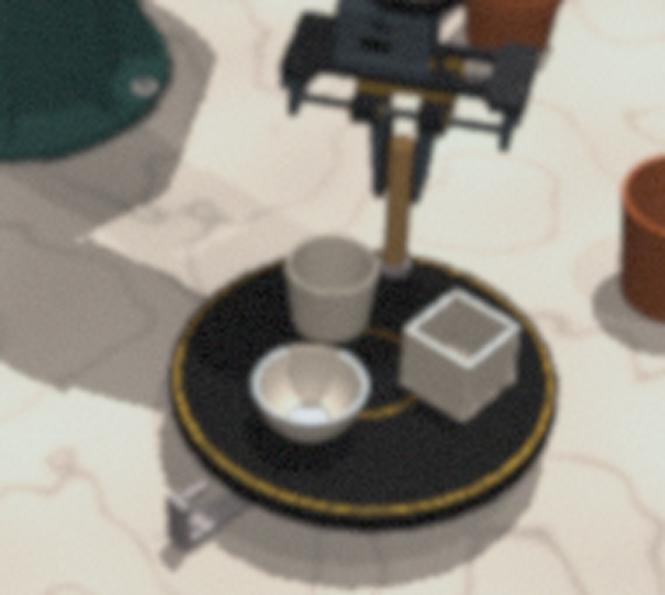

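View pics/top2c.png

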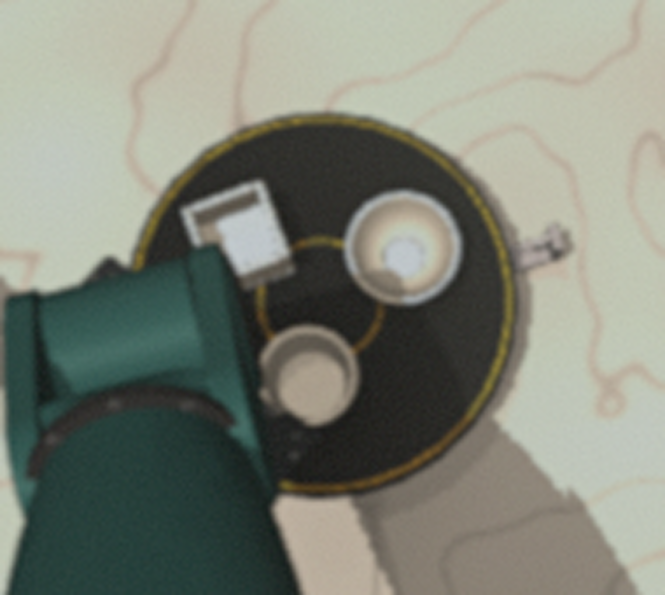

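Run:
```python
from rig import robot
from h import *
a=np.radians(150)
robot.line_to(pt(a),ori(a+1.5*np.pi),max_speed=.04)
print(robot.current_contact_force())
for fl in np.linspace(np.pi,0,7)[1:]:
    robot.line_to(pt(a),ori(a+np.pi/2+fl),max_speed=.05)
    print(np.round(robot.current_contact_force(),1),round(robot.current_width(),4),round(robot.current_time(),2),np.round(robot.current_joint_pos(),2)[5])
```

```text
[-4.64063867  1.70885082 -1.41017696]
[-5.   2.2 -1.4] 0.0197 10.53 -0.26
[-7.4  2.7  0.9] 0.0198 11.2 0.26
[-9.3  5.9  1.8] 0.0196 11.88 0.78
[-11.5   6.8   4.3] 0.0197 12.55 1.31
[-13.7   9.2   5.4] 0.0199 13.22 1.83
[-13.7   9.    6.6] 0.02 13.9 2.35
```

Run:
```python
from rig import robot
from h import *
robot.command_gripper(0.03); robot.wait(.1); print(np.round(robot.current_contact_force(),1))
robot.command_gripper(0.0,15); robot.wait(.1); print(np.round(robot.current_contact_force(),1),robot.current_width())
print(turn(robot,np.radians(150),np.radians(340),0,speed=.07))
```

```text
[0.6 0.1 0. ]
[1.1 0.4 0.3] 0.019451772902831097
156 rad 0.0 tan 0.9 z -0.3 w 0.0199 15.1 False
162 rad -0.0 tan 0.1 z 0.4 w 0.0195 15.5 False
168 rad 0.8 tan 0.0 z 0.6 w 0.0194 15.8 False
174 rad 0.9 tan 1.6 z 1.2 w 0.0199 16.1 False
180 rad 1.3 tan 0.2 z 1.0 w 0.0199 16.5 False
186 rad -0.2 tan 2.3 z 0.5 w 0.0195 16.8 False
192 rad -1.3 tan 0.4 z 0.1 w 0.0196 17.1 False
198 rad -1.3 tan 0.4 z -0.8 w 0.0194 17.5 False
203 rad -4.2 tan 1.8 z -2.3 w 0.0196 17.8 False
209 rad -4.9 tan 0.2 z -2.9 w 0.0198 18.1 False
215 rad -5.8 tan 1.9 z -3.1 w 0.0199 18.5 False
221 rad -6.0 tan 0.5 z -2.8 w 0.0197 18.8 False
227 rad -6.5 tan 0.2 z -0.9 w 0.0199 19.1 False
233 rad -7.2 tan 1.3 z -1.2 w 0.0194 19.5 False
239 rad -7.3 tan 1.3 z -1.4 w 0.0198 19.8 False
245 rad -2.4 tan 0.0 z 9.8 w 0.0197 20.0 True
(np.float64(-2.046706157249678), True)
```

Run:
```python
from rig import robot,optics
from h import *
robot.wait(.1)
print(np.round(robot.current_contact_force(),1),robot.current_torque(),robot.current_tool_pos(),robot.current_width())
for c in ("top","scene"):
    f=optics.grab_frame(c)["pixels"]
    b=f[150:320,190:380] if c=="top" else f[150:320,250:440]
    cv2.imwrite(f"pics/{c}3c.png",cv2.resize(b,None,fx=3.5,fy=3.5,interpolation=2))
```

```text
[1.9 1.6 4.9] [ 0.25764731 -0.2956556  -0.03411747] [ 0.49282093 -0.02664734  0.1412835 ] 0.01925414685210236
```

View pics/scene3c.png

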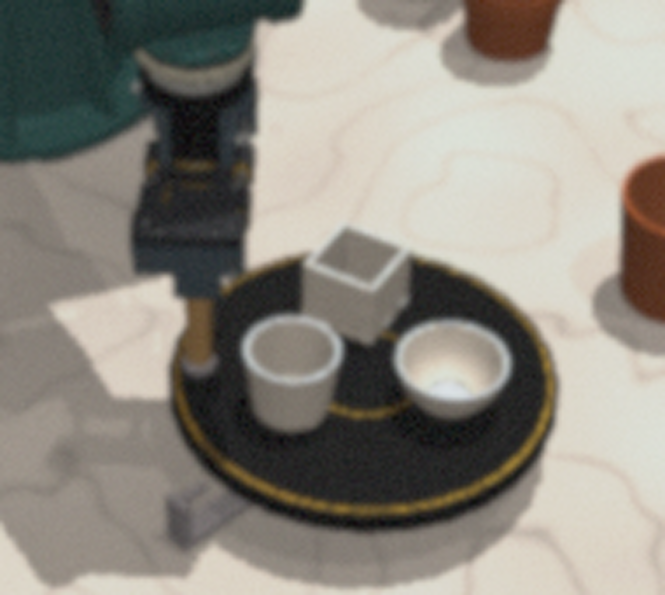

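View pics/top3c.png

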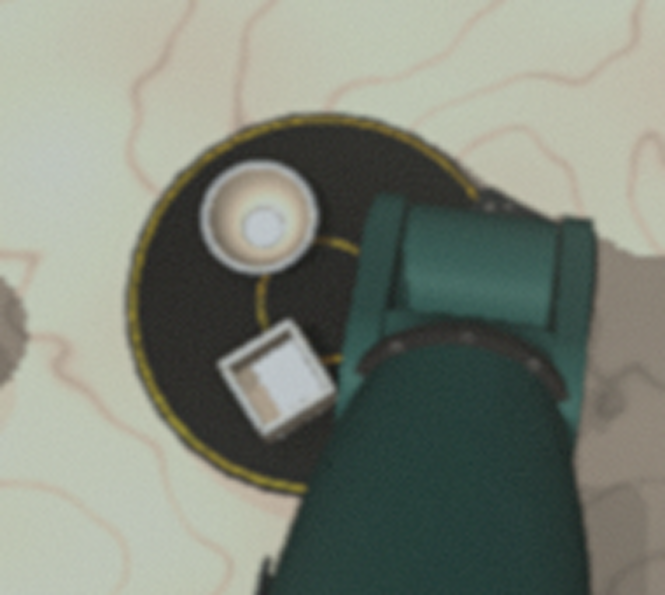

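Nothing is in the way and the tangential force is about 0, so the halt was a stick-slip jolt as the pads slid along the post. I'm continuing with a higher trigger.

Run:
```python
from rig import robot,optics
from h import *
robot.command_gripper(0.03); robot.command_gripper(0.0,15)
print(turn(robot,np.radians(242.7),np.radians(355),0,speed=.07,lim=16))
for c in ("top","scene"):
    f=optics.grab_frame(c)["pixels"]
    b=f[150:320,190:380] if c=="top" else f[150:320,250:440]
    cv2.imwrite(f"pics/{c}4c.png",cv2.resize(b,None,fx=3.5,fy=3.5,interpolation=2))
```

```text
249 rad -2.8 tan 0.2 z 1.8 w 0.0198 21.2 True
(np.float64(-1.9343703506605021), True)
```

View pics/scene4c.png

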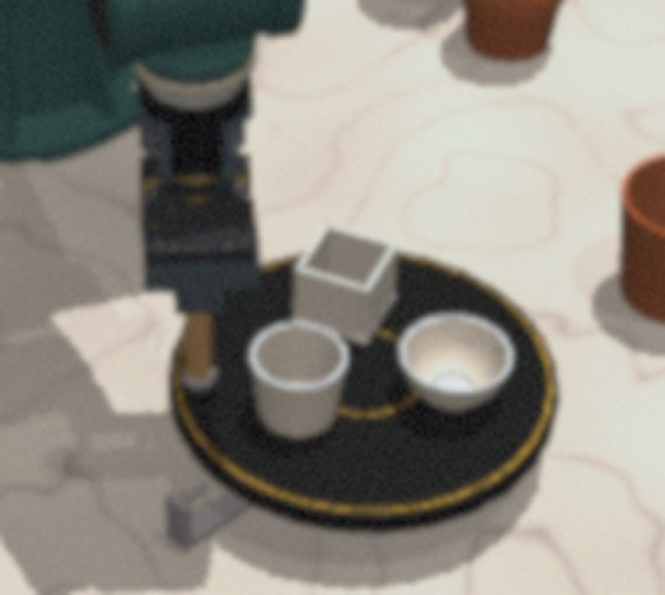

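View pics/top4c.png

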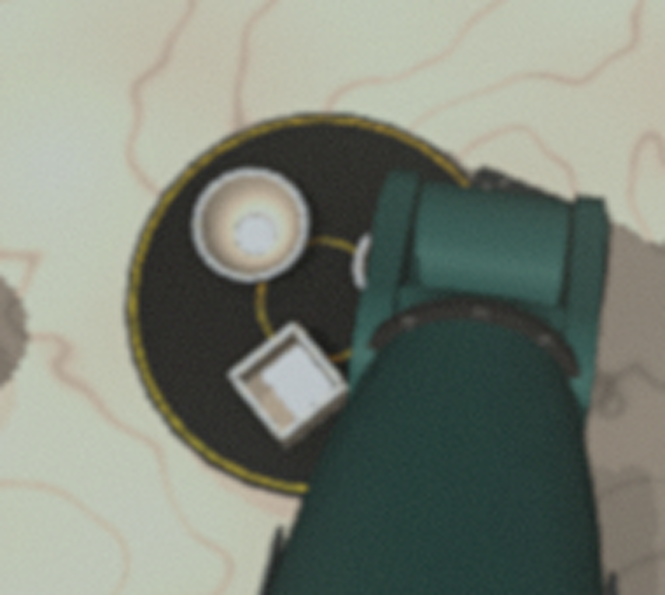

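Run:
```python
from rig import robot,optics
from h import *
robot.wait(.2)
print(np.round(robot.current_contact_force(),1),robot.current_tool_pos())
a=-1.93437+2*np.pi; print(np.degrees(a))
turn(robot,a,a+np.radians(12),0,step=2,speed=.03,lim=20)
```

```text
[3.2 3.6 2.2] [ 0.50561522 -0.03301468  0.14092828]
249.16876298327898
251 rad -9.0 tan 0.4 z -1.8 w 0.0195 21.8 False
253 rad -9.1 tan 0.9 z -2.3 w 0.0197 22.1 False
254 rad -9.6 tan 1.1 z -2.0 w 0.0195 22.3 False
256 rad -9.2 tan 1.1 z -1.1 w 0.0201 22.6 False
258 rad -8.7 tan 0.8 z -0.1 w 0.0196 22.9 False
259 rad -9.7 tan 1.1 z 0.2 w 0.0200 23.2 False
261 rad -9.7 tan 1.1 z -0.6 w 0.0197 23.4 False
```

Run:
```python
from rig import robot,optics
from h import *
print(turn(robot,np.radians(261.2),np.radians(355),0,step=5,speed=.05,lim=25))
for c in ("top","scene"):
    f=optics.grab_frame(c)["pixels"]
    b=f[150:320,190:380] if c=="top" else f[150:320,250:440]
    cv2.imwrite(f"pics/{c}5c.png",cv2.resize(b,None,fx=3.5,fy=3.5,interpolation=2))
```

```text
266 rad -10.5 tan 0.7 z 1.1 w 0.0200 23.8 False
271 rad -11.1 tan 1.5 z 2.1 w 0.0198 24.1 False
276 rad -11.8 tan 1.3 z 2.5 w 0.0199 24.5 False
281 rad -11.0 tan 0.1 z 4.1 w 0.0195 24.9 False
286 rad -12.2 tan 0.7 z 4.7 w 0.0194 25.2 False
291 rad -12.2 tan 1.4 z 5.8 w 0.0194 25.6 False
296 rad -11.4 tan 1.2 z 5.9 w 0.0198 25.9 False
301 rad -11.1 tan 0.9 z 6.6 w 0.0198 26.3 False
306 rad -12.2 tan 1.2 z 7.7 w 0.0196 26.7 False
311 rad -12.1 tan 1.0 z 7.2 w 0.0193 27.0 False
316 rad -11.8 tan 1.1 z 8.1 w 0.0197 27.4 False
320 rad -11.7 tan 0.3 z 9.6 w 0.0196 27.7 False
325 rad -12.3 tan 0.7 z 9.0 w 0.0196 28.1 False
330 rad -11.7 tan 0.8 z 8.5 w 0.0194 28.4 False
335 rad -11.0 tan 1.1 z 9.3 w 0.0198 28.8 False
340 rad -11.5 tan 1.2 z 10.0 w 0.0192 29.2 False
345 rad -12.8 tan 0.6 z 9.7 w 0.0198 29.5 False
350 rad -11.6 tan 0.1 z 9.8 w 0.0196 29.9 False
355 rad -9.4 tan -0.2 z 9.6 w 0.0199 30.2 False
(np.float64(6.19591884457987), False)
```

View pics/scene5c.png

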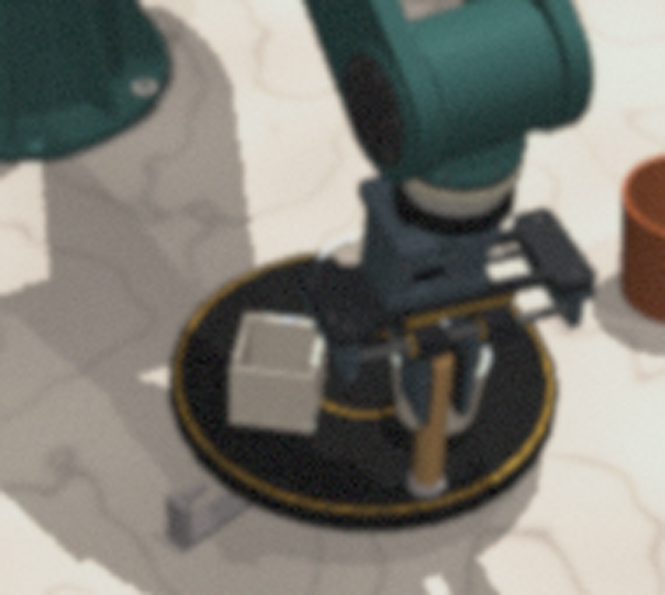

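View pics/top5c.png

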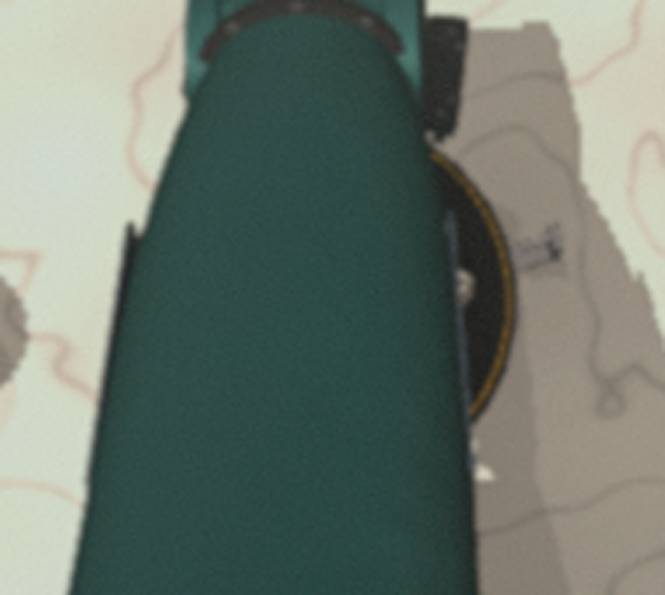

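Run:
```python
from rig import robot,optics,models
from h import *
print(turn(robot,np.radians(355),np.radians(372),0,step=5,speed=.05,lim=25))
robot.command_gripper(0.03); robot.wait(.1); robot.command_gripper(0.0,20); robot.wait(.2)
print(np.round(robot.current_contact_force(),1),robot.current_width())
f=optics.grab_frame("scene"); np.savez("f.npz",**f)
m=models.trace("square_pot","scene")[0]; print(m["score"],m["bbox"],centroid(m["mask"]))
im=f["pixels"];b=im[150:320,250:440]; cv2.imwrite("pics/scene6c.png",cv2.resize(b,None,fx=3.5,fy=3.5,interpolation=2))
big=cv2.resize(b,None,fx=3.5,fy=3.5,interpolation=2)
c=(.5488,.0805)
for phi,col in ((-70,(255,0,0)),(-72,(0,255,0)),(-74,(0,0,255))):
    u=np.array([np.cos(np.radians(phi)),np.sin(np.radians(phi))])
    for pts in ([(.155,.052),(.183,.052),(.183,.005)],[(.066,.116),(.066,.06)],[(0,.06),(.145,.06)]):
        P=proj(f,[[*(np.array(c)+r*u),z] for r,z in pts]); P=(P-[250,150]+.5)*3.5-.5
        cv2.polylines(big,[P.astype(int).reshape(-1,1,2)],False,col,1)
cv2.imwrite("pics/scene6o.png",big)
# same overlay on initial top
```

```text
359 rad -10.3 tan 1.5 z 9.0 w 0.0193 30.7 False
364 rad -11.2 tan 0.7 z 8.4 w 0.0198 31.0 False
368 rad -9.8 tan 1.0 z 9.0 w 0.0196 31.3 False
372 rad -9.3 tan 1.6 z 8.8 w 0.0197 31.7 False
(np.float64(6.492624817418906), False)
[ 0.   0.  -0.3] 0.01945294289496232
0.89 [323.1, 243.6, 26.5, 36.3] (np.float64(333.70060606060605), np.float64(260.8812121212121))
```

View pics/scene6c.png

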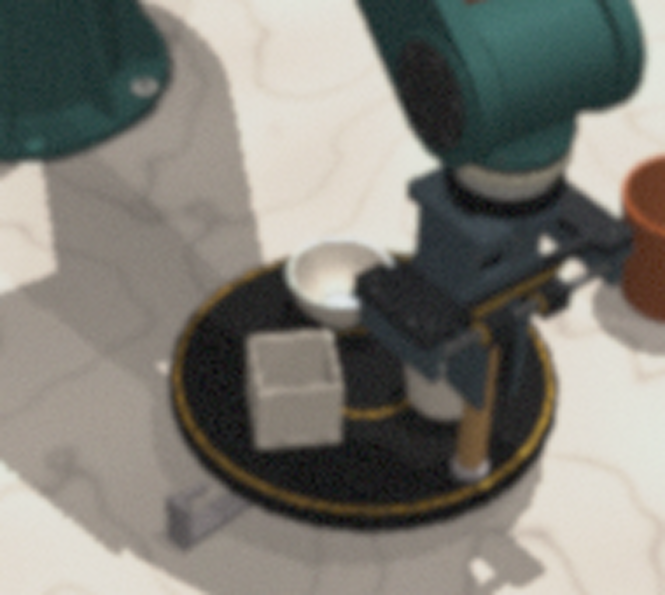

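View pics/scene6o.png

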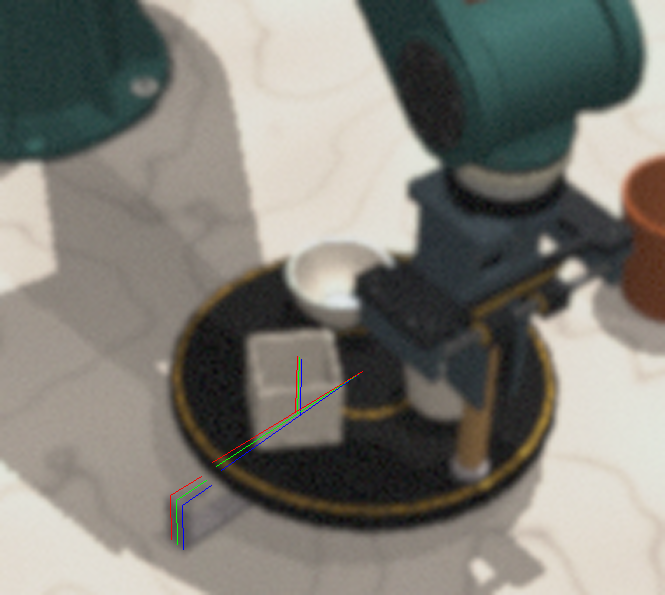

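Run:
```python
from h import *
f=dict(np.load("f.npz"))
for nm,p,z in (("sq",[[294,358.5]],.116),("ptrmid",[[180.5,520]],.027),("ptrtop",[[181,494]],.052)):
    P=ray(f,(np.array(p)+.5)/3.5+[250,150]-.5,z)[0]
    for c in ((.5488,.0805),(.5504,.0793)):
        d=P[:2]-c; print(nm,P.round(4),np.hypot(*d).round(4),np.degrees(np.arctan2(d[1],d[0])).round(1))
```

```text
sq [0.5682 0.0138 0.116 ] 0.0695 -73.8
sq [0.5682 0.0138 0.116 ] 0.0679 -74.8
ptrmid [ 0.6026 -0.0896  0.027 ] 0.1785 -72.4
ptrmid [ 0.6026 -0.0896  0.027 ] 0.1768 -72.8
ptrtop [ 0.6011 -0.0881  0.052 ] 0.1765 -72.8
ptrtop [ 0.6011 -0.0881  0.052 ] 0.1749 -73.2
```

Run:
```python
from rig import robot,optics,models,finish_job
from h import *
robot.wait(.5)
a=np.radians(372); T=np.array(robot.current_tool_pos())
print(T,T-pt(a),robot.current_width(),np.abs(robot.current_joint_vel()).max(),robot.current_contact_force(),robot.current_time())
optics.grab_frame("scene")
for q in("square_pot","round_pot","bowl_pot"):
    m=models.trace(q,"scene"); print(q,m and (round(m[0]["score"],2),m[0]["bbox"]))
finish_job()
```

```text
[0.66834087 0.10586195 0.14119952] [ 6.86747995e-06 -3.27667392e-06 -4.75289202e-07] 0.01972135770029564 0.0014343151442083697 [ 0.1599844  -0.76904512  0.33968892] 33.275
square_pot (0.94, [322.2, 241.7, 28.5, 36.4])
round_pot (0.48, [364.8, 257.4, 15.8, 8.9])
bowl_pot (0.71, [333.9, 217.2, 28.0, 25.4])
the job is handed in; nothing more can be done
```

The square pot now stands in line with the steel pointer, and I handed the job in at 33 s with the gripper still on the post.

- **Turning:** I gripped the post and turned clockwise first. The table went hard at the same place twice, after about 25°, so I turned back and went counter-clockwise for about 230°.
- **Alignment:** In the last scene picture the pot's centre is at about −74° to −75° around the axis and the pointer at about −72.5° to −73°. That is roughly 1–3 mm off the line, against 12 mm allowed.
- **Grip and hold:** The fingers were closed at 19.7 mm on the 20 mm post with a 20 N grip command. The arm was at rest and the outside force was under 1 N. I never measured the deck's speed or the grip force directly.
- **Pots:** All three looked upright and in place in the pictures I viewed. In the last ones the gripper hid most of the round pot, so that check was only partial (score 0.48). The top camera was blocked by the arm and could not confirm the final alignment.
- **Things that went off plan:**
    - Two halts on the counter-clockwise turn, at about 243° and 249°, were false alarms: the pads jolted as they slid on the post.
    - The radial force on the post stayed at about 9–13 N for the rest of the turn, and reached about 16 N once while I turned the wrist.
    - I opened and re-closed the fingers three times to release the strain. The last was at the final position.

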